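Clamp a handrail post stub in the hinged tube clamp

TASK

Clamp the handrail post stub (the tube with a square plate on one end) for welding: without letting it topple, bring it down on its side and lay its tube in the cradle of the tube clamp with the plate right up against either side face of the clamp. Then swing the hinged half over until it sits down on the tube, and swing the bolt upright, fully into the slot in its ear, so that the nut stands over the ear; the nut need not be tightened. Leave the other things where they lie.

Things in the scene. Friction and masses are not known exactly. Their poses are not given: they have to be found in the camera images.
- post: Steel post stub, 0.4-0.7 kg: tube 42.4 mm diameter, 140 long, square plate 60 x 60 x 8 mm welded across one end. Starts standing on its open tube end, plate on top, 148 mm high. Origin: centre of the open tube end; z runs along the tube towards the plate, x and y square to the plate's edges. Centre of mass about 100 mm from the origin. Lying, it rests on a plate edge and the open end.
- post_plate (a point): On the post's axis at the plate's tube-side face (140 mm from the open end), which comes up against the clamp. The plate can be pinched from above by either pair of edges; it then turns between the finger pads if the foot is held back by the table, so that the post can be laid down. Lying, the tube is taken from above.
- clamp: Tube clamp, steel, fixed to the table. Origin: centre of its base plate's underside (136 mm along x, 100 along y, 10 thick). The tube goes along y. The halves reach 18 mm each way along y (flat side faces). Hinge at x +37, swing bolt at x -55 mm. A seated post's plate hangs 4 mm above the base plate: its edges must be square to the table within about 8 degrees to go fully down.
- cradle (a point): Axis of the seated tube at the middle of the clamp, 44 mm above the table; axes as the clamp's. The cradle is a half-round trough of 21.7 mm radius, open upwards, its rims a few mm below this axis. With the post seated, post_plate is 18 mm from here along the clamp's y, on either side.
- cap (a joint): Hinged upper half, rad: 0 = closed, sitting on the seated tube (range -0.03 to 2.3); grows as it swings up and back to the clamp's +x; 1.57 = upright; starts at 1.75 to 2.2. Stiff: it stays where it is left (about 4 N at the ear moves it). It is 36 mm wide along the hinge (flat side faces, to be pinched there) and reaches 104 mm from the hinge.
- cap_hinge (a point): Centre of the hinge pin of the upper half, at x +37 mm, 46 mm above the table; the pin runs along the clamp's y.
- cap_ear (a point): Middle of the slotted ear at the free end of the upper half, 94 mm from the hinge pin. The ear is 9 mm thick, 36 mm wide along the hinge and 20 mm long, with an open-ended slot 13 mm wide in its middle. Closed, its top is 54 mm above the table and the slot stands over the bolt's pivot.
- bolt (a joint): Swing bolt, rad: 0 = upright, in the slot of the closed ear (range -0.05 to 1.5); grows as it swings out and down to the clamp's -x; starts at 0.95 to 1.45. Stiff: it stays where it is left (about 3 N at the nut moves it). Shaft 10 mm thick, 81 mm long from the pivot. It goes in only if the upper half is fully closed: the nut's collar then clears the ear by 5 mm.
- bolt_pivot (a point): Centre of the swing bolt's pivot pin, at x -55 mm, 22 mm above the table; the pin runs along the clamp's y.
- bolt_nut (a point): Upper part of the long hexagon nut, on the bolt's axis 60 mm from the pivot. The nut is 22 mm across the two flats that look along the clamp's y (pinch it there), reaches from 41 to 67 mm from the pivot, and has a round collar 28 mm wide at its pivot end (37 to 41 mm from the pivot).
- wrench: Bystander: adjustable wrench, 198 x 42 x 13 mm, lying on the table. Origin: centre of its underside.
- magnet: Bystander: flat welding magnet, 60 x 83 x 16 mm, lying on the table. Origin: centre of its underside.
- tape: Bystander: tape measure, 33 x 112 x 62 mm, standing on the table. Origin: centre of its underside.

How it is judged:
By the outcome, as a careful person would: the job done as asked, in the order asked, and still so for the second after the job is handed in, with the robot touching nothing.
It also fails if it takes over 72 s, if anything falls off the work surface, if the arm or the gripper's body presses on something with over 40 N, if the wrist force passes 120 N, or if a joint passes its speed limit or range.

ROBOT

A 6-joint arm with a two-finger parallel gripper is mounted at the origin on a cart in front of the work surface, level with it; the furniture and walls round the work are solid. World frame = base frame: x ahead of the robot, y to its left, z up, the work surface at z = 0. Lengths are in m, angles in rad, forces in N, time in s.
With the tool pointing down it reaches from about 0.4 to 0.925 m from the base axis. Payload 3.4 kg.
Tool frame: the origin (TCP) lies at the very end of the fingers, on their centre line; the grasp point (between the pads) lies 19 mm behind it; z points along the fingers, y is the line along which they close (so a half turn about z gives the same grasp; the last joint's range is limited). The gripper opens to 85 mm and grips with 20 to 120 N. Pads are 22 mm wide; open, the fingers measure 114 mm over their backs; the gripper's body (76 mm by 85 mm) begins 54 mm behind the grasp point. The pads swing forward as they close: fully open they stand 13 mm farther back than shut.
Start: joints at [-1.339, 0.307, 1.506, -0, 1.328, -0.073], TCP at [0.173, -0.548, 0.231] pointing down, gripper open.
Joint ranges: [-3.12, 3.12], [-1.05, 2.28], [0.14, 2.33], [-1.42, 4.57], [0.1, 2.73], [-2.68, 2.68]. Speed limits (rad/s): [2.57, 2.57, 3.14, 3.14, 3.14, 3.14].

INTERFACE

Orientations are given as [roll, pitch, yaw] about the fixed x, y, z axes, in that order (R = Rz(yaw) Ry(pitch) Rx(roll)).
In Python, from bench import env gives the robot as it stands.
- The arm moves only by the tool nudge_tcp, called by a JSON object that holds its "name" and its "arguments", one argument or row to a line. Schema: {"type":"object","properties":{"steps":{"type":"array","items":{"type":"array","items":{"type":"number"},"minItems":6,"maxItems":6},"minItems":1,"maxItems":20},"aperture":{"type":"number"},"force":{"type":"number"},"only":{"type":"string"},"quiet":{"type":"boolean"},"lines":{"type":"string"}},"required":["steps"],"additionalProperties":false}. steps is a list of rows, 1 to 20 of them, each of 6 numbers: dx, dy, dz in cm, then a rotation vector rx, ry, rz in units of 0.05 rad; each row is the pose to reach, as a shift and turn from the pose commanded when the call began, along the tool's axes at that moment; what a row does not reach only later rows make up. A row lasts 1/10 s, in which the tool goes at most 0.05 m and 0.15 rad, less where a joint would pass 70% of its speed; a pose out of reach is approached as far as the arm can. aperture is the finger opening in m, set as the call begins (left out keeps the last). The fingers move at their own pace and stop on an object; force is the grip in N (left out, the last holds). Time passes only in rows, so rows that do not move let the fingers close. The tool returns the time, the measured TCP pose, the force, the opening and the grip force at its end. only (a regular expression) keeps the lines of the reply that match it, lines (a string "A,B") keeps lines A to B, and quiet returns only ok. Input that does not fit is refused with a message, and nothing moves.
- env.sense(): the state, without advancing time (a new reading comes with each control period).
- env.camera(name): name is "scene" or "top"; returns a dict with "img" (400x640x3 uint8, red, green, blue), "fx", "fy", "cx", "cy" (pixels), "R" (3x3) and "t" (3): a world point X has camera coordinates R X + t. Camera axes: x right, y down, z forward; pixel columns grow to the right and rows downward; lengths in m; the calibration is good to about 2 mm. A picture is of the moment at which its call begins. There is no depth.
- env.hand_in(): hands the job in; it is judged then, once.
The state is a dict: "time": time; "joint_positions": joint angles; "qd": joint speeds; "joint_torque": joint torques, N m; "tcp_pos": TCP position; "eef_rot": TCP orientation; "force": force on the tool from outside, world axes, zero at the start; "wrist_torque": the same for the moment, N m; "opening": finger opening in m; "finger_force": force on a finger pad.
Only numpy, scipy, OpenCV 4.12 (cv2) and the standard library are available. Lean on these libraries where they do the work, as an engineer would, in place of code of your own. Each camera call takes 0.05 s, during which the arm holds its last target. There are 200 camera calls.

## Working session

There is one attempt and no reset: what is moved stays moved. The work goes in short steps, Python scripts to look and compute and a tool call to move; the robot and the scene stay as the last step left them, time stands still between calls to the robot, and variables do not carry over. Pictures are saved under pics/ and viewed, at most 10 in all, crops included, and the job is handed in when it is done.

```bash
ls; mkdir -p pics; python3 - <<'E'
from bench import env
import cv2, numpy as np
for n in ("scene","top"):
    c=env.camera(n); cv2.imwrite(f"pics/{n}0.png",c["img"][:,:,::-1])
    print(n,c["fx"],c["fy"],c["cx"],c["cy"],np.round(c["R"],4).tolist(),np.round(c["t"],4).tolist())
s=env.sense(); print(s)
E
```

```text
bench.py
pics
scene 474.9464670284633 474.9464670284633 323.42491397149814 207.48449718774754 [[-0.8439, -0.5359, -0.0253], [-0.24, 0.4193, -0.8755], [0.4798, -0.7328, -0.4825]] [0.544, 0.1804, 1.0941]
top 439.1649540421262 439.1649540421262 309.30732224188705 199.77383842429686 [[-0.1305, -0.9914, -0.0013], [-0.966, 0.1274, -0.2251], [0.2233, -0.0281, -0.9743]] [0.1844, 0.525, 0.9523]
{'time': 0.1, 'joint_positions': array([-1.33847973e+00,  3.07503397e-01,  1.50753349e+00, -2.95485540e-07,
        1.32840600e+00, -7.35072720e-02]), 'qd': array([ 0.00025959, -0.00049327, -0.00206738, -0.00017468, -0.00035415,
        0.00099534]), 'joint_torque': array([ 4.53592147e-04, -4.58527637e+01, -2.52608657e+01, -2.20875509e-04,
        5.63337715e-03, -1.63188554e-05]), 'tcp_pos': array([ 0.17294916, -0.54772066,  0.23047367]), 'eef_rot': array([-3.13974740e+00, -1.35596677e-04,  3.05823812e-01]), 'force': array([ 0.4092313 , -0.05939994, -0.36346118]), 'wrist_torque': array([0.00309393, 0.03757087, 0.06169512]), 'finger_force': 0.0, 'opening': 0.08554967776116555}
```
View pics/scene0.png

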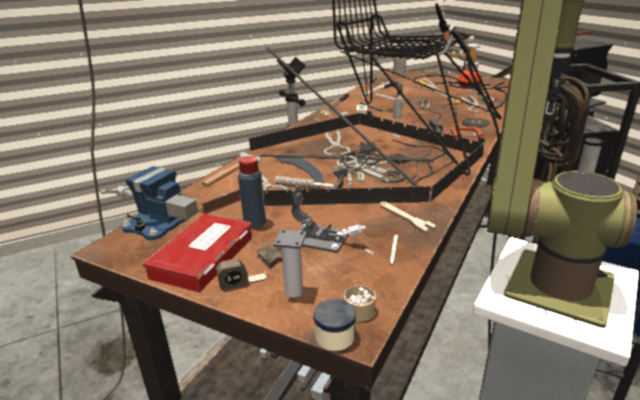

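View pics/top0.png

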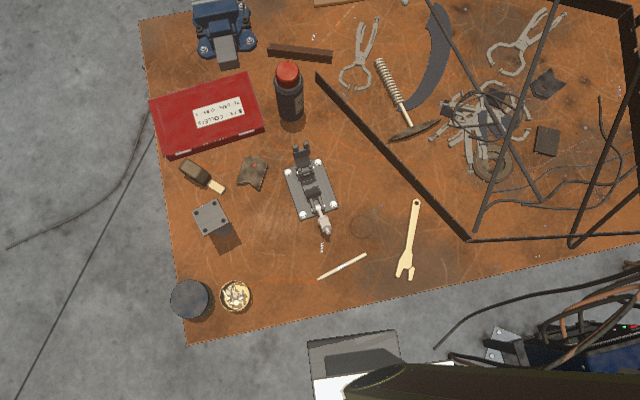

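The scene shows the post standing near (290,265) and the clamp at (325,235), with its cap up and its bolt out. In the top view the post plate is at (211,217) and the clamp is at about (312,190), cap at (303,155) and nut at (325,230). I'll enlarge both.

```bash
cat > h.py <<'E'
import numpy as np, cv2
from scipy.spatial.transform import Rotation as Ro
from bench import env
def proj(c,X):
    p=np.atleast_2d(X)@c["R"].T+c["t"]; return np.c_[c["fx"]*p[:,0]/p[:,2]+c["cx"],c["fy"]*p[:,1]/p[:,2]+c["cy"]]
def back(c,uv,z):
    d=np.array([(uv[0]-c["cx"])/c["fx"],(uv[1]-c["cy"])/c["fy"],1])
    o=-c["R"].T@c["t"]; w=c["R"].T@d
    return o+w*(z-o[2])/w[2]
def crop(c,x,y,w,h,s): return cv2.resize(c["img"][y:y+h,x:x+w,::-1],None,fx=s,fy=s,interpolation=cv2.INTER_CUBIC)
E
python3 - <<'E'
from h import *
a=crop(env.camera("top"),180,130,160,120,5); cv2.imwrite("pics/t1.png",a)
b=crop(env.camera("scene"),250,180,133,120,5); cv2.imwrite("pics/s1.png",b)
E
```

View pics/t1.png

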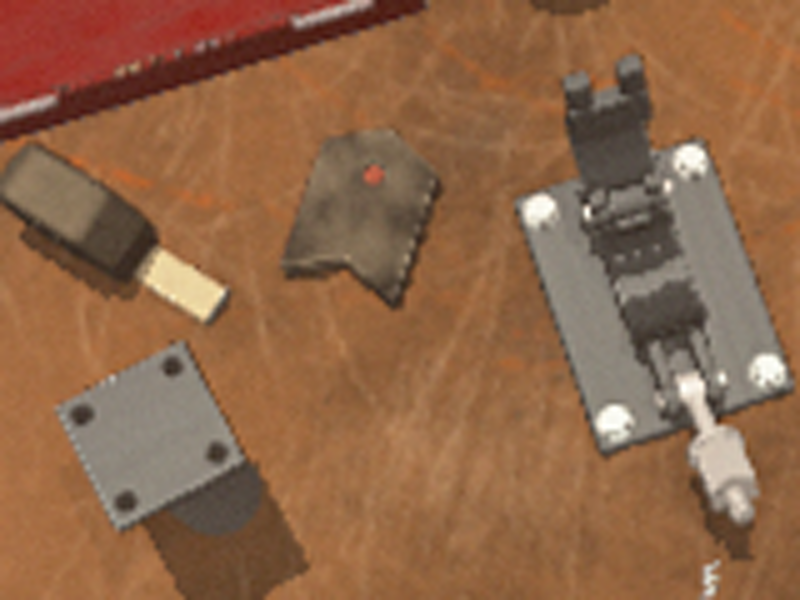

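View pics/s1.png

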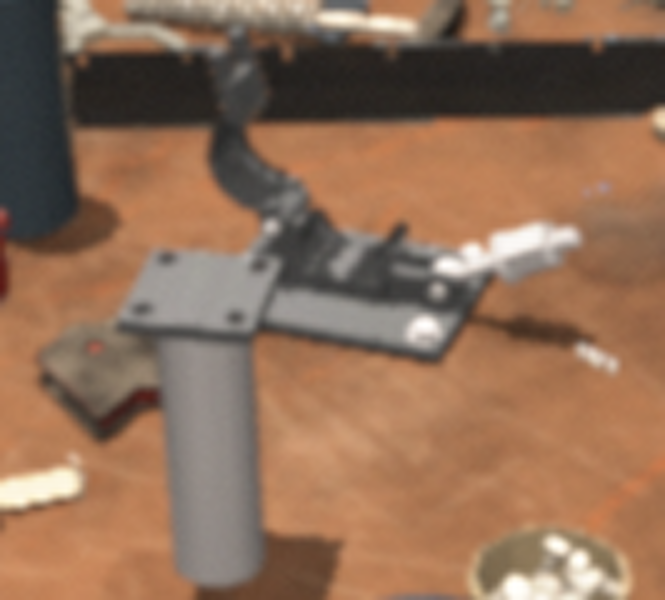

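Top crop: post plate corners at (180,342), (60,408), (122,530) and (247,463). Base plate corners at (700,143), (517,200), (607,452) and (793,390). The cap points up and back, and the nut is at about (725,465). The scene crop agrees: post plate (152,252) to (258,335), nut (525,250), cap ear (240,85).

```bash
python3 - <<'E'
from h import *
from scipy.optimize import least_squares as LS
t=env.camera("top"); s=env.camera("scene")
T=lambda p,o:(np.array(p,float)+.5)/5-.5+np.array(o)
ot,os=(180,130),(250,180)
def rect(x,y,a,L,W,z): 
    c,sn=np.cos(a),np.sin(a); q=np.array([[L,W],[L,-W],[-L,-W],[-L,W]])/2
    return np.c_[x+q[:,0]*c-q[:,1]*sn,y+q[:,0]*sn+q[:,1]*c,np.full(4,z)]
pt=T([(180,342),(247,463),(122,530),(60,408)],ot)
for p in pt: print("post",back(t,p,.148).round(4))
bt=T([(700,143),(517,200),(607,452),(793,390)],ot)
for p in bt: print("base",back(t,p,.01).round(4))
def near(P,Q): # residual with nearest assignment
    return np.concatenate([Q[np.argmin(((Q-p)**2).sum(1))]-p for p in P])
# post: top corners both cams
ps=T([(152,252),(258,335),(120,325)],os)
f=lambda v:np.r_[near(pt,proj(t,rect(v[0],v[1],v[2],.06,.06,.148))),near(ps,proj(s,rect(v[0],v[1],v[2],.06,.06,.148)))]
m=np.mean([back(t,p,.148) for p in pt],0)
e=back(t,pt[1],.148)-back(t,pt[0],.148)
r=LS(f,[m[0],m[1],np.arctan2(e[1],e[0])]); print("POST",r.x.round(4),r.fun.round(1))
m=np.mean([back(t,p,.01) for p in bt],0)
e=back(t,bt[1],.01)-back(t,bt[2],.01)
bs=T([(437,357)],os)
f=lambda v:np.r_[near(bt,proj(t,rect(v[0],v[1],v[2],.136,.1,.01))),near(bs,proj(s,rect(v[0],v[1],v[2],.136,.1,.01)))]
r=LS(f,[m[0],m[1],np.arctan2(e[1],e[0])]); print("CLAMP",r.x.round(4),r.fun.round(1))
x,y,a=r.x; C=np.array([x,y,0]); ex=np.array([np.cos(a),np.sin(a),0]); k=np.array([0,0,1.])
# bolt angle, cap angle
for b in np.arange(.9,1.5,.1):
    P=C-.055*ex+.022*k+.06*(np.cos(b)*k-np.sin(b)*ex); P2=P+.021*(np.cos(b)*k-np.sin(b)*ex)
    print("bolt",b.round(2),((proj(t,[P,P2])-ot)*5).round(0).tolist(),((proj(s,[P,P2])-os)*5).round(0).tolist())
for b in np.arange(1.7,2.3,.1):
    P=C+.037*ex+.046*k+.104*(np.sin(b)*k-np.cos(b)*ex)
    print("cap",b.round(2),((proj(t,P)-ot)*5).round(0).tolist(),((proj(s,P)-os)*5).round(0).tolist())
E
```

```text
post [0.5539 0.3116 0.148 ]
post [0.4988 0.2883 0.148 ]
post [0.4776 0.3419 0.148 ]
post [0.5323 0.3636 0.148 ]
base [0.6574 0.0738 0.01  ]
base [0.64   0.1671 0.01  ]
base [0.5093 0.1391 0.01  ]
base [0.5277 0.0463 0.01  ]
POST [ 0.5159  0.3274 -2.7456] [ 0.1 -0.6  0.  -0.5 -0.8  0.6 -1.5  0.3  0.8 -1.   0.3 -0.9  0.3 -0.9]
CLAMP [0.5842 0.1072 0.1935] [ 0.9 -1.3 -1.  -0.4 -1.6  0.8  0.6  0.2  1.3 -1.1]
bolt 0.9 [[722.0, 470.0], [735.0, 499.0]] [[535.0, 232.0], [565.0, 215.0]]
bolt 1.0 [[724.0, 479.0], [738.0, 511.0]] [[541.0, 241.0], [574.0, 228.0]]
bolt 1.1 [[726.0, 487.0], [740.0, 522.0]] [[546.0, 250.0], [581.0, 241.0]]
bolt 1.2 [[727.0, 494.0], [742.0, 531.0]] [[551.0, 260.0], [587.0, 254.0]]
bolt 1.3 [[728.0, 500.0], [743.0, 539.0]] [[554.0, 270.0], [592.0, 268.0]]
bolt 1.4 [[729.0, 504.0], [744.0, 545.0]] [[556.0, 280.0], [595.0, 281.0]]
cap 1.7 [[613.0, 103.0]] [[258.0, 35.0]]
cap 1.8 [[606.0, 83.0]] [[240.0, 36.0]]
cap 1.9 [[599.0, 65.0]] [[223.0, 38.0]]
cap 2.0 [[592.0, 48.0]] [[207.0, 42.0]]
cap 2.1 [[586.0, 33.0]] [[191.0, 48.0]]
cap 2.2 [[580.0, 20.0]] [[177.0, 55.0]]
```

```bash
cat >> h.py <<'E'
CX,CY,CA=0.5842,0.1072,0.1935
def clampw(x,y,z=0): c,s=np.cos(CA),np.sin(CA); return np.array([CX+c*x-s*y,CY+s*x+c*y,z])
def toclamp(X): c,s=np.cos(CA),np.sin(CA); d=np.array(X[:2])-[CX,CY]; return np.array([c*d[0]+s*d[1],-s*d[0]+c*d[1],X[2]])
def delta(targets):
    "targets: (x,y,z,yaw) of the TCP, tool down -> tool-axis shift and rotation vector"
    s=env.sense(); R0=Ro.from_euler("xyz",s["eef_rot"])
    for x,y,z,a in targets:
        d=R0.inv().apply(np.array([x,y,z])-s["tcp_pos"]); rv=(R0.inv()*Ro.from_euler("xyz",[np.pi,0,a])).as_rotvec()
        print(d.round(4),rv.round(3))
E
python3 - <<'E'
from h import *
t=env.camera("top")
for n,p,z in (("jar",(188,298),.05),("tin",(235,295),.04),("bottle",(288,75),.15),("magnet",(253,173),.016),("edge",(170,217),0),("edge2",(187,345),0)): print(n,back(t,p,z).round(3))
delta([(.25,-.38,.3,.306),(.40,-.2,.3,.9),(.46,0,.3,1.4),(.45,.2,.3,1.967),(.516,.327,.26,1.967)])
E
```

```text
jar [0.361 0.409 0.05 ]
tin [0.354 0.307 0.04 ]
bottle [0.815 0.127 0.15 ]
magnet [0.639 0.241 0.016]
edge [0.56  0.453 0.   ]
edge2 [0.259 0.432 0.   ]
[ 0.124  -0.1373 -0.0688] [-0. -0. -0.]
[ 0.3212 -0.2637 -0.0688] [-0.    -0.    -0.594]
[ 0.4387 -0.4364 -0.0687] [-0.    -0.    -1.094]
[ 0.4894 -0.6301 -0.0686] [-0.    -0.    -1.661]
[ 0.5905 -0.7314 -0.0286] [-0.    -0.    -1.661]
```

The manual's scale: shifts go in cm and turns go in units of 0.05 rad. Converting my numbers, -0.63 m is -63, 0.49 m is 49, -1.66 rad is -33.2.

{"name": "nudge_tcp", "arguments": {
  "steps": [
    [12,-13.7,-6.9,0,0,0],
    [12,-13.7,-6.9,0,0,0],
    [12,-13.7,-6.9,0,0,0],
    [12,-13.7,-6.9,0,0,0],
    [32,-26.4,-6.9,0,0,-12],
    [32,-26.4,-6.9,0,0,-12],
    [32,-26.4,-6.9,0,0,-12],
    [32,-26.4,-6.9,0,0,-12],
    [32,-26.4,-6.9,0,0,-12],
    [44,-43.6,-6.9,0,0,-22],
    [44,-43.6,-6.9,0,0,-22],
    [44,-43.6,-6.9,0,0,-22],
    [44,-43.6,-6.9,0,0,-22],
    [49,-63,-6.9,0,0,-33.2],
    [49,-63,-6.9,0,0,-33.2],
    [49,-63,-6.9,0,0,-33.2],
    [49,-63,-6.9,0,0,-33.2],
    [49,-63,-6.9,0,0,-33.2]
  ],
  "aperture": 0.085
}}

```text
time: 2.15
tcp_pos: [0.4501, 0.2048, 0.3004]
eef_rot: [3.14, -0.002, 1.973]
force: [0.2, -0.5, -0.1]
opening: 0.0845
finger_force: 0.0
```

```bash
python3 -c "
from h import *
delta([(.516,.327,.23,1.967),(.516,.327,.123,1.967)])"
```

```text
[0.0864 0.1084 0.0707] [ 0.001 -0.002  0.006]
[0.0862 0.1082 0.1777] [ 0.001 -0.002  0.006]
```

Converted, 0.18 m is 18, 0.15 m is 15.

{"name": "nudge_tcp", "arguments": {
  "steps": [
    [4,5,3,0,0,0],
    [8.6,10.8,7,0,0,0],
    [8.6,10.8,7,0,0,0],
    [8.6,10.8,7,0,0,0],
    [8.6,10.8,11,0,0,0],
    [8.6,10.8,15,0,0,0],
    [8.6,10.8,18,0,0,0],
    [8.6,10.8,18,0,0,0],
    [8.6,10.8,18,0,0,0]
  ]
}}

```text
time: 3.05
tcp_pos: [0.5174, 0.32, 0.1207]
eef_rot: [-3.141, 0.0, 1.965]
force: [-0.4, 0.1, 1.0]
opening: 0.0847
finger_force: 0.0
```

{"name": "nudge_tcp", "arguments": {
  "steps": [
    [0,0,0,0,0,0],
    [0,0,0,0,0,0],
    [0,0,0,0,0,0],
    [0,0,0,0,0,0],
    [0,0,0,0,0,0],
    [0,0,0,0,0,0],
    [0,0,0,0,0,0],
    [0,0,0,0,0,0]
  ],
  "aperture": 0.05,
  "force": 40
}}

```text
time: 3.85
tcp_pos: [0.5191, 0.3217, 0.1231]
eef_rot: [3.136, -0.0, 1.966]
force: [0.3, -0.1, 8.1]
opening: 0.0591
finger_force: 42.8
```

```bash
python3 - <<'E'
from h import *
cv2.imwrite("pics/s2.png",np.hstack([crop(env.camera("scene"),230,130,130,180,3),crop(env.camera("top"),160,140,130,180,3)]))
E
```

```text
(no output)
```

View pics/s2.png

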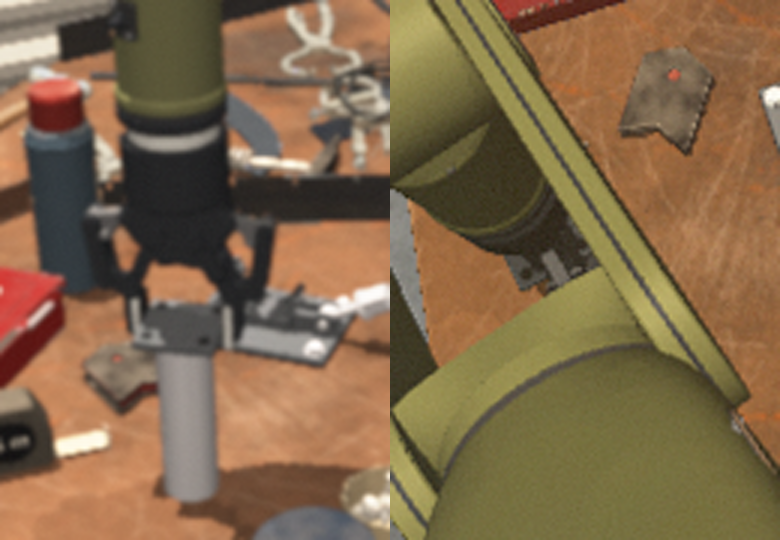

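Gripped: pads are on two plate edges with the post upright (tube foot at crop pixel (190,495)). Next I lift it, turn it to the clamp's heading and carry it to free space.

Converted, -0.02 m is -2, -0.01 m is -1.

{"name": "nudge_tcp", "arguments": {
  "steps": [
    [0,0,-1,0,0,0],
    [0,0,-2,0,0,0],
    [0,0,-2,0,0,0]
  ]
}}

```text
time: 4.25
tcp_pos: [0.518, 0.3213, 0.142]
eef_rot: [3.139, -0.0, 1.966]
force: [0.0, 0.2, -4.7]
opening: 0.0588
finger_force: 44.9
```

```bash
python3 - <<'E'
from h import *
delta([(.466,.329,.143,1.764),(.466,.329,.124,1.764)])
cv2.imwrite("pics/s3.png",crop(env.camera("scene"),230,150,130,160,3))
E
```

```text
[ 0.0271 -0.0451 -0.0011] [ 0.003 -0.001  0.202]
[ 0.0271 -0.0451  0.0179] [ 0.003 -0.001  0.202]
```

View pics/s3.png

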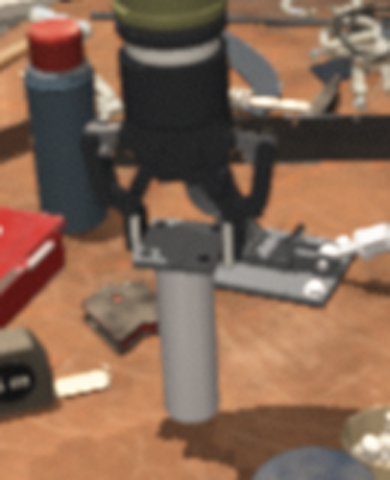

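The post hangs upright and clear of the table (foot at crop pixel (190,415)). Move it and set it down.

Converted, -0.045 m is -4.5, 0.027 m is 2.7, 0.202 rad is 4.04.

{"name": "nudge_tcp", "arguments": {
  "steps": [
    [1.4,-2.2,0,0,0,2],
    [2.7,-4.5,0,0,0,4],
    [2.7,-4.5,0,0,0,4],
    [2.7,-4.5,1,0,0,4.04],
    [2.7,-4.5,1.7,0,0,4.04],
    [2.7,-4.5,1.95,0,0,4.04],
    [2.7,-4.5,1.95,0,0,4.04]
  ],
  "force": 25
}}

```text
time: 5.0
tcp_pos: [0.467, 0.3287, 0.1228]
eef_rot: [3.139, -0.001, 1.764]
force: [-2.9, -2.0, 13.6]
opening: 0.0592
finger_force: 46.8
```

```bash
python3 -c "
from h import *
s=env.sense();print(toclamp(s['tcp_pos']))
for th in np.linspace(0,1.508,13): print(th.round(2),(-.0154*np.cos(th)+.144*np.sin(th)+.0154).round(4),(.144*np.cos(th)+.0154*np.sin(th)-.144).round(4))"
```

```text
[-0.07242129  0.23987166  0.12282046]
0.0 0.0 0.0
0.13 0.0182 0.0008
0.25 0.0363 -0.0007
0.38 0.0541 -0.0044
0.5 0.0713 -0.0104
0.63 0.0876 -0.0185
0.75 0.1028 -0.0285
0.88 0.1165 -0.0403
1.01 0.1287 -0.0538
1.13 0.1391 -0.0688
1.26 0.1476 -0.0849
1.38 0.154 -0.1019
1.51 0.1581 -0.1196
```

The grip sits 6 mm off the axis and a bit low. The post is standing, so I regrip it centred and higher before laying it down.

Converted, -0.006 m is -0.6, 0.006 m is 0.6.

{"name": "nudge_tcp", "arguments": {
  "steps": [
    [0,0,0,0,0,0],
    [0,0,0,0,0,0],
    [0,0,0,0,0,0],
    [0.6,0,-0.6,0,0,0],
    [0.6,0,-0.6,0,0,0],
    [0.6,0,-0.6,0,0,0]
  ],
  "aperture": 0.08,
  "force": 25
}}

```text
time: 5.6
tcp_pos: [0.4644, 0.3348, 0.127]
eef_rot: [3.141, -0.0, 1.764]
force: [0.4, -0.6, -0.2]
opening: 0.08
finger_force: 0.0
```

{"name": "nudge_tcp", "arguments": {
  "steps": [
    [0,0,0,0,0,0],
    [0,0,0,0,0,0],
    [0,0,0,0,0,0],
    [0,0,0,0,0,0],
    [0,0,0,0,0,0],
    [0,0,0,0,0,0]
  ],
  "aperture": 0.05,
  "force": 25
}}

```text
time: 6.2
tcp_pos: [0.4644, 0.3344, 0.127]
eef_rot: [3.141, -0.0, 1.764]
force: [0.2, -0.5, 3.1]
opening: 0.0595
finger_force: 27.1
```

```bash
python3 -c "
from h import *
for th in np.linspace(0,1.508,16): print(th.round(2),(-.0212*np.cos(th)+.144*np.sin(th)+.0212).round(4),(.144*np.cos(th)+.0212*np.sin(th)-.144).round(4))
cv2.imwrite('pics/s4.png',crop(env.camera('scene'),230,150,130,190,3))
"
```

```text
0.0 0.0 0.0
0.1 0.0146 0.0014
0.2 0.0292 0.0013
0.3 0.0437 -0.0002
0.4 0.0581 -0.0032
0.5 0.072 -0.0076
0.6 0.0854 -0.0134
0.7 0.0982 -0.0205
0.8 0.1102 -0.0288
0.9 0.1213 -0.0384
1.01 0.1314 -0.0489
1.11 0.1404 -0.0605
1.21 0.1482 -0.0729
1.31 0.1547 -0.086
1.41 0.1598 -0.0997
1.51 0.1636 -0.1138
```

View pics/s4.png

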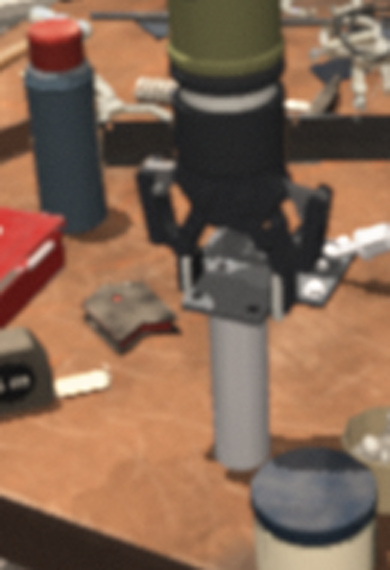

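Standing upright, centred in the pads. Lay it down along the arc, with the plate towards the clamp.

Converted, -0.085 m is -8.5, -0.079 m is -7.9.

{"name": "nudge_tcp", "arguments": {
  "steps": [
    [-0.7,0,0,0,0,0],
    [-1.46,0,0,0,0,0],
    [-2.2,0,0,0,0,0],
    [-2.9,0,0,0,0,0],
    [-3.6,0,0.1,0,0,0],
    [-4.4,0,0.2,0,0,0],
    [-5.1,0,0.3,0,0,0],
    [-5.8,0,0.45,0,0,0],
    [-6.5,0,0.7,0,0,0],
    [-7.2,0,0.9,0,0,0],
    [-7.9,0,1.2,0,0,0],
    [-8.5,0,1.5,0,0,0],
    [-8.5,0,1.5,0,0,0]
  ]
}}

```text
time: 7.55
tcp_pos: [0.4804, 0.2497, 0.1113]
eef_rot: [-3.141, 0.001, 1.763]
force: [0.3, -0.9, 1.1]
opening: 0.0592
finger_force: 29.1
```

```bash
python3 - <<'E'
from h import *
cv2.imwrite('pics/s5.png',crop(env.camera('scene'),230,150,150,170,3))
E
```

```text
(no output)
```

View pics/s5.png

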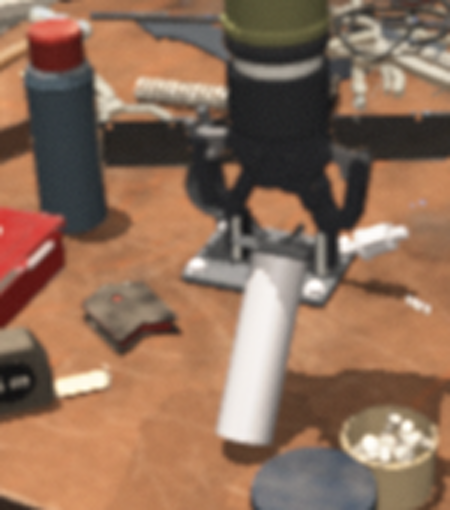

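The post is tilted about 35° with its foot held on the table at (245,440). Continue down the arc.

{"name": "nudge_tcp", "arguments": {
  "steps": [
    [-0.65,0,0.35,0,0,0],
    [-1.3,0,0.7,0,0,0],
    [-1.9,0,1.1,0,0,0],
    [-2.5,0,1.55,0,0,0],
    [-3.1,0,2,0,0,0],
    [-3.6,0,2.5,0,0,0],
    [-4.1,0,3,0,0,0],
    [-4.6,0,3.55,0,0,0],
    [-5.1,0,4.1,0,0,0],
    [-5.5,0,4.7,0,0,0],
    [-5.9,0,5.3,0,0,0],
    [-6.3,0,5.95,0,0,0],
    [-6.65,0,6.6,0,0,0],
    [-7,0,7.25,0,0,0],
    [-7.25,0,7.9,0,0,0],
    [-7.5,0,8.6,0,0,0],
    [-7.7,0,9.2,0,0,0],
    [-7.9,0,9.8,0,0,0],
    [-7.9,0,9.9,0,0,0],
    [-7.9,0,9.9,0,0,0]
  ]
}}

```text
time: 9.6
tcp_pos: [0.4954, 0.1734, 0.0124]
eef_rot: [-3.141, 0.0, 1.764]
force: [-0.7, -1.8, -1.4]
opening: 0.059
finger_force: 40.8
```

```bash
python3 - <<'E'
from h import *
cv2.imwrite('pics/s6.png',crop(env.camera('scene'),230,150,150,170,3))
E
```

```text
(no output)
```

View pics/s6.png

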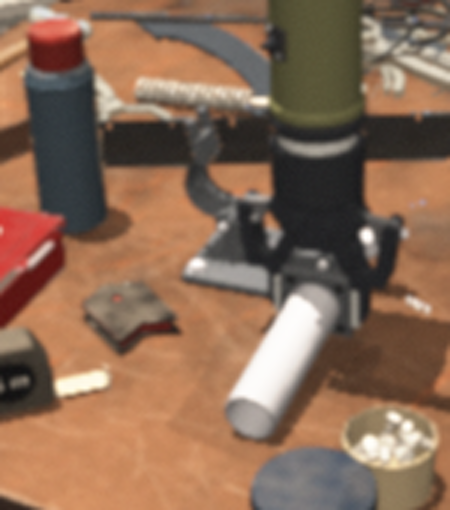

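The post lies on its side: open end at crop pixel (252,415), plate still between the fingers at (320,280). I release it, rise, and fit its pose from the scene image numerically.

{"name": "nudge_tcp", "arguments": {
  "steps": [
    [0,0,0,0,0,0],
    [0,0,0,0,0,0],
    [0,0,0,0,0,0],
    [0,0,-4,0,0,0],
    [0,0,-8,0,0,0],
    [0,0,-12,0,0,0],
    [2,0,-15,0,0,0],
    [5.5,0,-15,0,0,0],
    [5.5,0,-15,0,0,0],
    [5.5,0,-15,0,0,0]
  ],
  "aperture": 0.085
}}

```text
time: 10.65
tcp_pos: [0.4845, 0.2278, 0.1629]
eef_rot: [-3.142, 0.0, 1.766]
force: [-0.1, 0.0, -0.4]
opening: 0.0851
finger_force: 0.0
```

```bash
cat > fit.py <<'E'
from h import *
from scipy.optimize import minimize
def post_pts(x,y,yaw,tilt,z0,roll=0):
    "x,y: open end centre; yaw: heading of the axis toward the plate"
    Rm=Ro.from_euler("ZYX",[yaw,-tilt,roll]).as_matrix(); ax,s,u=Rm[:,0],Rm[:,1],Rm[:,2]; o=np.array([x,y,z0])
    a=np.linspace(0,2*np.pi,40); ring=.0212*(np.outer(np.cos(a),s)+np.outer(np.sin(a),u))
    q=np.array([[i*s+j*u for i in(-.03,.03)] for j in(-.03,.03)]).reshape(4,3)
    return np.r_[o+ring,o+ring+.14*ax],np.r_[o+q+.14*ax,o+q+.148*ax]
def model(c,p,S=4):
    m=np.zeros((400*S,640*S),np.uint8)
    for P in p: cv2.fillConvexPoly(m,cv2.convexHull(((proj(c,P)+.5)*S).astype(np.int32)),1)
    return cv2.resize(m.astype(np.float32),(640,400),interpolation=cv2.INTER_AREA)
def greymask(c):
    h=cv2.cvtColor(c["img"],cv2.COLOR_RGB2HSV); return ((h[...,1]<70)&(h[...,2]>60)).astype(np.float32)
E
python3 - <<'E'
from fit import *
c=env.camera("scene"); g=greymask(c)
T=.0629; z0=.0212
v0=np.array([.4954-.144*np.cos(1.764+np.pi),.1734-.144*np.sin(1.764+np.pi),1.764-np.pi])
roi=cv2.dilate((model(c,post_pts(*v0,T,z0))>0).astype(np.uint8),np.ones((15,15)))
h=cv2.cvtColor(c["img"],cv2.COLOR_RGB2HSV)
# print sat map rows coarse
ys,xs=np.where(roi); print(ys.min(),ys.max(),xs.min(),xs.max())
cost=lambda v:(np.abs(model(c,post_pts(*v,T,z0))-g)*roi).sum()
print("init",v0.round(4),cost(v0),model(c,post_pts(*v0,T,z0)).sum())
for d in (.01,.004):
    r=minimize(cost,v0,method="Nelder-Mead",options=dict(initial_simplex=v0+np.r_[np.zeros((1,3)),np.diag([d,d,5*d])])); print(r.x.round(4),r.fun); v0=r.x
x,y,a=r.x
print("plate",x+.14*np.cos(a),y+.14*np.sin(a)); P=(x+.089*np.cos(a),y+.089*np.sin(a)); print("grasp",P)
delta([(P[0],P[1],.13,a+np.pi),(P[0],P[1],.012,a+np.pi)])
m=model(c,post_pts(*r.x,T,z0))>.5
y0,y1,x0,x1=ys.min(),ys.max(),xs.min(),xs.max()
for yy in range(y0,y1,3): print("".join(".mg#"[int(m[yy,xx])+2*int(g[yy,xx])] for xx in range(x0,x1,1)))
E
```

```text
231 302 299 355
init [ 0.4678  0.3147 -1.3776] 509.0 1197.25
[ 0.4689  0.3185 -1.3684] 420.9375
[ 0.4689  0.3185 -1.3684] 420.9375
plate 0.4970612790543883 0.18134160172657332
grasp (np.float64(0.4868090995740695), np.float64(0.23130051300277438))
[0.0036 0.0032 0.0325] [-0.001  0.001 -0.008]
[0.0037 0.0033 0.1505] [-0.001  0.001 -0.008]
gggggggggggggggggggggggggggggggggggggggggggggggggggggggg
gggggggggggggggggggggggggggggggggggggggggggggggggggggggg
gggggggggggggggggggggggggggg.ggggggggggggggggggg........
gggggggggggggggggggggggg##########gggggggggggg..........
gggggggggggggggggggggggg###mm##################m........
........gggggggggggggggg###m###############m####........
........................####################mm##........
........................m#######################........
........................########################........
......................m#########################........
....................#######################mmmm#........
..................#####################g................
................#####################g..................
...............#####################....................
.............#####################......................
...........#####################g.......................
.........######################.........................
.......######################...........................
......#####################.............................
.......###################..............................
........################................................
..........gg##########...............................gg.
..................................................gggggg
...........................ggggggggggggggggggg.ggggggggg
```

The silhouette fit is tight: open end (0.469,0.3185), heading −1.368. I take the tube 84 mm from its open end, lift it and level it.

{"name": "nudge_tcp", "arguments": {
  "steps": [
    [0.87,0.32,4,0,0,-0.16],
    [0.87,0.32,8,0,0,-0.16],
    [0.87,0.32,12,0,0,-0.16],
    [0.87,0.32,15.3,0,0,-0.16],
    [0.87,0.32,15.3,0,0,-0.16],
    [0.87,0.32,15.3,0,0,-0.16]
  ]
}}

```text
time: 11.3
tcp_pos: [0.486, 0.2356, 0.0092]
eef_rot: [-3.139, 0.001, 1.771]
force: [-0.5, -0.2, 0.2]
opening: 0.085
finger_force: 0.0
```

{"name": "nudge_tcp", "arguments": {
  "steps": [
    [0,0,0,0,0,0],
    [0,0,0,0,0,0],
    [0,0,0,0,0,0],
    [0,0,0,0,0,0],
    [0,0,0,0,0,0],
    [0,0,0,0,0,0],
    [0,0,0,0,0,0],
    [0,0,0,0,0,0],
    [0,0,0,0,0,0]
  ],
  "aperture": 0.03,
  "force": 80
}}

```text
time: 12.2
tcp_pos: [0.4872, 0.2368, 0.0118]
eef_rot: [3.139, -0.0, 1.771]
force: [-0.8, -1.7, 9.0]
opening: 0.0405
finger_force: 79.0
```

{"name": "nudge_tcp", "arguments": {
  "steps": [
    [0,0,-3,0,0,0],
    [0,0,-7,0,0.6,0],
    [0,0,-11,0,1.26,0],
    [0,0,-14,0,1.26,0],
    [0,0,-14,0,1.26,0]
  ]
}}

```text
time: 12.7
tcp_pos: [0.4897, 0.2374, 0.1547]
eef_rot: [3.131, -0.064, 1.772]
force: [0.8, 0.1, -4.1]
opening: 0.0401
finger_force: 83.0
```

```bash
cat >> fit.py <<'E'
def fitheld(show=True,s0=.084,yawfree=False):
    c=env.camera("scene"); g=greymask(c); s=env.sense(); R0=Ro.from_euler("xyz",s["eef_rot"]).as_matrix(); tc=s["tcp_pos"]
    B=lambda X,Y,Z0,Z1:np.array([tc+R0@[i,j,k] for i in(-X,X) for j in(-Y,Y) for k in(Z0,Z1)])
    ex=np.zeros((400,640),np.uint8)
    for b in (B(.013,.05,-.06,.002),B(.045,.06,-.2,-.055)): cv2.fillConvexPoly(ex,cv2.convexHull(proj(c,b).astype(np.int32)),1)
    ex=cv2.dilate(ex,np.ones((3,3)))
    h0=np.arctan2(-R0[1,0],-R0[0,0])
    def P(v): # v: s along axis of the grip, tilt (plate up +), height of axis at grip above TCP, yaw off
        a=h0+v[3]; ax=np.array([np.cos(a)*np.cos(v[1]),np.sin(a)*np.cos(v[1]),np.sin(v[1])])
        o=tc-R0[:,2]*v[2]-ax*v[0]; return post_pts(o[0],o[1],a,v[1],o[2])
    v=np.array([s0,0.,.0165,0.])
    roi=cv2.dilate((model(c,P(v))>0).astype(np.uint8),np.ones((13,13)))*(1-ex)
    cost=lambda v:(np.abs(model(c,P(v))-g)*roi).sum()+2e5*(v[3]-0)**2*.1+1e6*(v[2]-.0165)**2
    r=minimize(cost,v,method="Nelder-Mead",options=dict(initial_simplex=v+np.r_[np.zeros((1,4)),np.diag([.006,.05,.003,.02])],maxiter=300))
    print("held s,tilt,h,dyaw",r.x.round(4),"cost",round(cost(v),1),round(r.fun,1),"tcp",tc.round(4))
    if show:
        m=model(c,P(r.x))>.5; ys,xs=np.where(roi)
        for yy in range(ys.min(),ys.max(),3): print("".join("x" if ex[yy,xx] else ".mg#"[int(m[yy,xx])+2*int(g[yy,xx])] for xx in range(xs.min(),xs.max())))
    return r.x
E
python3 -c "
from fit import *
fitheld()"
```

```text
held s,tilt,h,dyaw [ 0.1228  0.0592  0.0162 -0.0087] cost 417.2 267.5 tcp [0.488  0.2369 0.1521]
xxxxxxxxxxxxxxxxxxxxxxxxxxxxxxxxxxxxxxxxxxxxxxxxxxxxxxxxx
...g.xxxxxxxxxxxxxxxxxxxxxxxxxxxxxxxxxxxxxxxxxxxxxxxxxx..
.ggg.xxxxxxxxxxxxxxxxxxxxxxxxxxxxxxxxxxxxxxxxxxxxxxxxx...
gggggxxxxxxxxxxxxxxxxxxxxxxxxxxxxxxxxxxxxxxxxxxxxxxxx....
gggggxxxxxxxxxxxxxxxxxxxxxxxxxxxxxxxxxxxxxxxxxxxxxxxx....
gggggxxxxxxxxxxxxxxxxxxxxxxxxxxxxxxxxxxxxxxxxxxxxxxxx....
...ggxxxxxxxxxxxxxxxxxxxxxxxxxxxxxxxxxxxxxxxxxxxxxxxx....
.......gggg#######xxxxxxxxxxxxxxxxxxxxxxxxxxxxxxxxxxx....
.....gggg#####################mmm.xxxxxxxxxxxxxxxxx...ggg
....ggg########################ggggggggggggg...ggggg.gggg
...g#########################gggggggggggggggggggggggggggg
gg#########################gggggggggggggggggggggggggg..gg
#########################ggggggg.gggggggggggggggggg......
#######################gggggggggggggggggggggggggg........
m####################ggggggggggggggggggggggggggg.........
```

```bash
python3 -c "
from fit import *
c=env.camera('scene'); h=cv2.cvtColor(c['img'],cv2.COLOR_RGB2HSV)
for y in range(190,300,2): print(y,''.join('.' if h[y,x,1]>=70 else ' -+*#'[min(4,h[y,x,2]//50)] for x in range(262,375)))
p=env.sense(); print(proj(c,p['tcp_pos']))
v=(.084,0.,.0165,0); s=p;R0=Ro.from_euler('xyz',s['eef_rot']).as_matrix(); print(R0[:,0], s['eef_rot'])
"
```

```text
190 -+++.................---++---++++----        ----                                 -                       ...    
192 -.....                  ..-  ---------         --        ----                ------                              
194 ...                          ------++--        -           ---   -          ---++--                              
196 -.-                           --------       -             ---  ----         --                                  
198 ---                            ----------                  ----+*##*-                                            
200 ---                            ----------                  ---+####*+-                ..                         
202 ---                            ----------     -           --+********+               ..............--------------
204 --..---------.-----------------------...........-----  ...+++********+-            ..............................
206  -.............................-  --............-+++- ....***********+-           -..............................
208  -.............................---
[... 4795 characters left out ...]
....
290 .................................................................................................**######*.......
292 ................................................................................................***++*####.......
294 ..........................................................................................**...****.*#######*....
296 ........................................................................................*###########**#########*.
298 ......................................................................................*###################****###
[[324.78312927 221.25844996]]
[-0.19945975  0.9778833   0.06292902] [ 3.14045207 -0.06297063  1.77200714]
```

```bash
python3 - <<'E'
s=open('fit.py').read()
s=s.replace("    ex=cv2.dilate(ex","    cl=[clampw(i,j,k) for i in(-.068,.068) for j in(-.05,.05) for k in(0,.02)]; cv2.fillConvexPoly(ex,cv2.convexHull(proj(c,cl).astype(np.int32)),1)\n    ex=cv2.dilate(ex")
s=s.replace("def fitheld(show=True,s0=.084","def fitheld(show=True,s0=.084,t0=0.").replace("v=np.array([s0,0.,","v=np.array([s0,t0,").replace("np.ones((13,13)))*(1-ex)","np.ones((25,25)))*(1-ex)")
open('fit.py','w').write(s)
E
python3 -c "
from fit import *
for t in (-.15,-.35): fitheld(t==-.35,t0=t)"
```

```text
held s,tilt,h,dyaw [ 0.084  -0.15    0.0165  0.    ] cost 139.0 139.0 tcp [0.4852 0.2361 0.1488]
held s,tilt,h,dyaw [ 0.09   -0.35    0.0165  0.    ] cost 160.0 159.8 tcp [0.4847 0.236  0.1481]
xxxxxxxxxxxxxxxxxxxxxxxxxxxxxxxxxxxxxxxxxxxxxxxxxxxxxxxxxxxxxxxxxxxx.
xxxxxxxxxxxxxxxxxxxxxxxxxxxxxxxxxxxxxxxxxxxxxxxxxxxxxxxxxxxxxxxxxxxx.
xxxxxxxxxxxxxxxxxxxxxxxxxxxxxxxxxxxxxxxxxxxxxxxxxxxxxxxxxxxxxxxxxxxx.
xxxxxxxxxxxxxxxxxxxxxxxxxxxxxxxxxxxxxxxxxxxxxxxxxxxxxxxxxxxxxxxxxxx..
xxxxxxxxxxxxxxxxxxxxxxxxxxxxxxxxxxxxxxxxxxxxxxxxxxxxxxxxxxxxxxxxx....
xxxxxxxxxxxxxxxxxxxxxxxxxxxxxxxxxxxxxxxxxxxxxxxxxxxxxxxxxxxxxx.......
.......g..xxxxxxxxxxxxxxxxxxxxxxxxxxxxxxxxxxxxxxxxxxxxxxxxxx.........
....ggggg.xxxxxxxxxxxxxxxxxxxxxxxxxxxxxxxxxxxxxxxxxxxxxxxxx..........
..gggggggggxxxxxxxxxxxxxxxxxxxxxxxxxxxxxxxxxxxxxxxxxxxxxxxx..........
...ggggggggxxxxxxxxxxxxxxxxxxxxxxxxxxxxxxxxxxxxxxxxxxxxxxxx..........
......gggggxxxxxxxxxxxxxxxxxxxxxxxxxxxxxxxxxxxxxxxxxxxxxxxx..........
..........xxxxxxxxxxxxxxxxxxxxxxxxxxxxxxxxxxxxxxxxxxxxxxxxx..........
.......xxxxxxxxxxxxxxxxxxxxxxxxxxxxxxxxxxxxxxxxxxxxxxxxxxx.....gggggg
.....xxxxxxxxxxxxxxxxxxxxxxxxxxxxxxxxxxxxxxxxxxxxxxxxxxxxxxxxgggggggg
..xxxxxxxxxxxxxxxxxxxxxxxxxxxxxxxxxxxxxxxxxxxxxxxxxxxxxxxxxxxgggggggg
xxxxxxxxxxxxxxxxxxxxxxxxxxxxxxxxxxxxxxxxxxxxxxxxxxxxxxxxxxxxxggggg...
xxxxxxxxxxxxxxxxxxxxxxxxxxxxxxxxxxxxxxxxxxxxxxxxxxxxxxxxxxx..........
```

The manual's scale: shifts go in cm and turns go in units of 0.05 rad. Converting my numbers, 0.09 m is 9, 0.08 m is 8.

{"name": "nudge_tcp", "arguments": {
  "steps": [
    [0,0,4,0,0,0],
    [0,0,8,0,0,0],
    [0,0,9,0,0,0],
    [0,0,9,0,0,0],
    [0,0,9,0,0,0],
    [0,0,9,0,0,0]
  ]
}}

```text
time: 13.5
tcp_pos: [0.4869, 0.2426, 0.0614]
eef_rot: [3.139, -0.063, 1.772]
force: [0.5, 0.1, -4.0]
opening: 0.0404
finger_force: 82.2
```

```bash
python3 -c "
from fit import *
print(env.sense()['wrist_torque'])
for t in (0,-.3): fitheld(t==0,t0=t)"
```

```text
[-0.01568817  0.01309712  0.00647233]
held s,tilt,h,dyaw [ 0.0912 -0.0436  0.0169 -0.0011] cost 80.6 46.5 tcp [0.487  0.2426 0.0616]
xxxxxxxxxxxxxxxxxxxxxxxxxxxxxxxxxxxxxxxxxxxxxxxxxxxxxxxxxxxxxxxxxxx
xxxxxxxxxxxxxxxxxxxxxxxxxxxxxxxxxxxxxxxxxxxxxxxxxxxxxxxxxxxxxxxxxx.
xxxxxxxxxxxxxxxxxxxxxxxxxxxxxxxxxxxxxxxxxxxxxxxxxxxxxxxxxxxxxxxxxx.
xxxxxxxxxxxxxxxxxxxxxxxxxxxxxxxxxxxxxxxxxxxxxxxxxxxxxxxxxxxxxxxxxx.
.xxxxxxxxxxxxxxxxxxxxxxxxxxxxxxxxxxxxxxxxxxxxxxxxxxxxxxxxxxxxxxxxxg
.xxxxxxxxxxxxxxxxxxxxxxxxxxxxxxxxxxxxxxxxxxxxxxxxxxxxxxxxxxxxxxxxxg
.xxxxxxxxxxxxxxxxxxxxxxxxxxxxxxxxxxxxxxxxxxxxxxxxxxxxxxxxxxxxxxxxgg
xxxxxxxxxxxxxxxxxxxxxxxxxxxxxxxxxxxxxxxxxxxxxxxxxxxxxxxxxxxxxxxgg..
xxxxxxxxxxxxxxxxxxxxxxxxxxxxxxxxxxxxxxxxxxxxxxxxxxxxxxxxxxxxx......
xxxxxxxxxxxxxxxxxxxxxxxxxxxxxxxxxxxxxxxxxxxxxxxxxxxxxxxxxxx........
xxxxxxxxxxxxxxxxxxxxxxxxxxxxxxxxxxxxxxxxxxxxxxxxxxxxxxxxxx.........
...........xxxxxxxxxxxxxxxxxxxxxxxxxxxxxxxxxxxxxxxxxxxxxx..........
...........xxxx
[... 264 characters left out ...]
.....g#######################........xxxxxxxxxxx............
...........#######################.................................
...........#####################...................................
............##################.....................................
..............##############.......................................
...................#####m..........................................
...................................................................
...................................................................
...................................................................
held s,tilt,h,dyaw [ 0.0909 -0.0636  0.0165  0.0001] cost 247.2 52.8 tcp [0.4868 0.2425 0.0616]
```

The post is nearly level in the grip (tilt −0.05), with its axis 89 mm from the open end. That leaves little finger clearance beside the clamp, so I set it down and regrip 11 mm nearer the open end.

Converted, -0.001 m is -0.1, 0.0495 m is 4.95, -0.105 rad is -2.1.

{"name": "nudge_tcp", "arguments": {
  "steps": [
    [-0.1,0,2,0,-1,0],
    [-0.2,0,4,0,-2.1,0],
    [-0.3,0,4.7,0,-2.1,0],
    [-0.3,0,4.95,0,-2.1,0],
    [-0.3,0,4.95,0,-2.1,0],
    [-0.3,0,4.95,0,-2.1,0]
  ]
}}

```text
time: 14.2
tcp_pos: [0.4858, 0.2427, 0.0119]
eef_rot: [3.14, 0.04, 1.771]
force: [-2.7, 1.1, 4.4]
opening: 0.0397
finger_force: 83.1
```

{"name": "nudge_tcp", "arguments": {
  "steps": [
    [0,0,0,0,0,0],
    [0,0,0,0,0,0],
    [0,0,0,0,0,0],
    [0,0,0,0,0,0],
    [1.1,0,0,0,0.84,0],
    [1.1,0,0.1,0,0.84,0],
    [1.1,0,0.1,0,0.84,0]
  ],
  "aperture": 0.075
}}

```text
time: 14.9
tcp_pos: [0.4832, 0.2525, 0.0087]
eef_rot: [-3.141, 0.001, 1.772]
force: [0.5, 0.2, 0.2]
opening: 0.0747
finger_force: 0.0
```

{"name": "nudge_tcp", "arguments": {
  "steps": [
    [0,0,0,0,0,0],
    [0,0,0,0,0,0],
    [0,0,0,0,0,0],
    [0,0,0,0,0,0],
    [0,0,0,0,0,0],
    [0,0,0,0,0,0],
    [0,0,0,0,0,0],
    [0,0,0,0,0,0]
  ],
  "aperture": 0.03,
  "force": 110
}}

```text
time: 15.7
tcp_pos: [0.4833, 0.2529, 0.0094]
eef_rot: [3.141, 0.0, 1.772]
force: [-1.6, -0.2, 5.7]
opening: 0.0401
finger_force: 110.0
```

{"name": "nudge_tcp", "arguments": {
  "steps": [
    [0,0,-3,0,0.4,0],
    [0,0,-5,0,1.2,0],
    [0,0,-5,0,1.5,0],
    [0,0,-5,0,1.5,0],
    [0,0,-5,0,1.5,0]
  ]
}}

```text
time: 16.2
tcp_pos: [0.482, 0.2523, 0.0575]
eef_rot: [-3.139, -0.074, 1.771]
force: [0.1, -0.7, -5.2]
opening: 0.04
finger_force: 112.6
```

```bash
python3 -c "
from fit import *
fitheld(False,s0=.078,t0=-.03); fitheld(False,s0=.074,t0=.03)"
```

```text
held s,tilt,h,dyaw [ 0.0766 -0.0251  0.0174 -0.0006] cost 56.8 46.1 tcp [0.4819 0.2525 0.0574]
held s,tilt,h,dyaw [ 0.0763 -0.0276  0.0167  0.0003] cost 64.3 48.0 tcp [0.4821 0.2527 0.0575]
```

Grip is 76.5 mm from the open end. Carry it over the clamp, plate ahead on the −y side.

```bash
cat >> h.py <<'E'
def dclamp(T,ry=0.):
    "T: rows (x,y,z) of the TCP in clamp axes, heading CA+pi/2; ry: tool pitch"
    s=env.sense(); R0=Ro.from_euler("xyz",s["eef_rot"]); print("now",toclamp(s["tcp_pos"]).round(4),s["eef_rot"].round(3),s["force"].round(1))
    for T1 in T:
        yaw=CA+np.pi/2 if len(T1)==3 else T1[3]
        print(R0.inv().apply(clampw(*T1[:3])-s["tcp_pos"]).round(4),(R0.inv()*Ro.from_euler("xyz",[np.pi,-ry,yaw])).as_rotvec().round(3))
E
python3 -c "
from h import *
dclamp([(-.07,.14,.12),(0,.04,.12),(0,.04,.06),(0,.04,.028)],ry=.048)"
```

```text
now [-0.0723  0.1624  0.0575] [-3.139 -0.074  1.772] [ 0.  -0.3 -4.7]
[-0.0177  0.0019 -0.064 ] [-0.003 -0.026  0.007]
[-0.1179  0.0711 -0.0717] [-0.003 -0.026  0.007]
[-0.1224  0.0713 -0.0118] [-0.003 -0.026  0.007]
[-0.1248  0.0714  0.0201] [-0.003 -0.026  0.007]
```

{"name": "nudge_tcp", "arguments": {
  "steps": [
    [-0.9,0.1,-3,0,-0.26,0.06],
    [-1.8,0.2,-6.4,0,-0.52,0.14],
    [-5,2.5,-6.7,0,-0.52,0.14],
    [-8.4,4.8,-7,0,-0.52,0.14],
    [-11.8,7.1,-7.17,-0.06,-0.52,0.14],
    [-11.8,7.1,-7.17,-0.06,-0.52,0.14],
    [-11.8,7.1,-7.17,-0.06,-0.52,0.14],
    [-12,7.1,-4.2,-0.06,-0.52,0.14],
    [-12.2,7.1,-2.2,-0.06,-0.52,0.14],
    [-12.2,7.1,-1.2,-0.06,-0.52,0.14],
    [-12.2,7.1,-1.2,-0.06,-0.52,0.14]
  ]
}}

```text
time: 17.4
tcp_pos: [0.5746, 0.1477, 0.0597]
eef_rot: [-3.139, -0.049, 1.766]
force: [-0.1, 0.0, -4.0]
opening: 0.0398
finger_force: 113.1
```

```bash
python3 -c "
from fit import *
dclamp([(0,.04,.045),(0,.04,.027)],ry=.048)
c=env.camera('scene'); h=cv2.cvtColor(c['img'],cv2.COLOR_RGB2HSV)
for y in range(180,262,2): print(y,''.join('.' if h[y,x,1]>=70 else ' -+*#'[min(4,h[y,x,2]//50)] for x in range(275,375)))
fitheld(False,s0=.0765)
o=clampw(0,.04+.0765,.0776); print(proj(c,[o,clampw(0,.04-.0635,.0776)]))
"
```

```text
now [-0.0016  0.0416  0.0597] [-3.139 -0.049  1.766] [-0.1  0.  -4. ]
[-0.0023  0.0016  0.0146] [-0.003 -0.001  0.001]
[-0.0032  0.0017  0.0326] [-0.003 -0.001  0.001]
180 .***********#**########*+-                           ..........++++......****.........***...........
182 .+++++++++++++*+********+-                           .........++++.......****.......................
184 ..++++...........++++++++-                           -*###..++++--.......****.......................
186 *********.........--++++-                            -+*##**+++- ...................................
188 .......*****.....++++++--                             ..+++++------.............................----
190 ........---++-----------                               --               ----                 ...    
192            -..     ------                             -------  --                                   
194                   --+-----                            
[... 2959 characters left out ...]
..................####.....
252 ++++++++++...................................................................................#####..
254 ++++++++++--........................................................................................
256 ++++++++-...........................................................................................
258 ....................................................................................................
260 ....................................................................................................
held s,tilt,h,dyaw [0.0765 0.     0.0165 0.    ] cost 0.0 0.0 tcp [0.5771 0.1477 0.0619]
[[302.69216883 236.24982377]
 [323.46132824 209.86936326]]
```

The open end appears at about (303,236), as predicted. Lower it into the cradle.

{"name": "nudge_tcp", "arguments": {
  "steps": [
    [-0.15,0.08,0.8,0,0,0],
    [-0.23,0.16,1.46,0,0,0],
    [-0.27,0.16,2,0,0,0],
    [-0.3,0.16,2.4,0,0,0],
    [-0.3,0.16,2.8,0,0,0],
    [-0.3,0.16,2.8,0,0,0]
  ]
}}

```text
time: 18.1
tcp_pos: [0.5787, 0.1456, 0.0329]
eef_rot: [3.14, -0.049, 1.765]
force: [0.3, -0.2, -4.2]
opening: 0.0398
finger_force: 113.1
```

```bash
python3 -c "
from h import *
dclamp([(0,.04,.027)],ry=.048); print(env.sense()['wrist_torque'])"
```

```text
now [0.002  0.0388 0.0329] [ 3.14  -0.049  1.765] [ 0.3 -0.2 -4.2]
[ 0.0009 -0.002   0.006 ] [ 0.001 -0.001  0.   ]
[0.12679841 0.04412472 0.01129095]
```

{"name": "nudge_tcp", "arguments": {
  "steps": [
    [0.05,-0.2,0.2,0,0,0],
    [0.1,-0.2,0.4,0,0,0],
    [0.1,-0.2,0.6,0,0,0],
    [0.1,-0.2,0.6,0,0,0]
  ]
}}

```text
time: 18.5
tcp_pos: [0.5782, 0.1469, 0.0282]
eef_rot: [3.137, -0.049, 1.765]
force: [1.8, -0.2, -2.4]
opening: 0.0399
finger_force: 113.1
```

```bash
python3 -c "
from h import *
dclamp([(0,.04,.027)],ry=.048); print(env.sense()['wrist_torque'])"
```

```text
now [0.0018 0.0401 0.0282] [ 3.137 -0.049  1.765] [ 1.8 -0.2 -2.4]
[-0.0001 -0.0018  0.0012] [ 0.005 -0.001  0.001]
[ 0.06117992 -0.27588454  0.08507953]
```

{"name": "nudge_tcp", "arguments": {
  "steps": [
    [0,0,0.1,0,0,0],
    [0,0,0.2,0,0,0],
    [0,0,0.2,0,0,0]
  ]
}}

```text
time: 18.8
tcp_pos: [0.5791, 0.1471, 0.0268]
eef_rot: [3.135, -0.049, 1.765]
force: [3.7, 0.3, 2.5]
opening: 0.0396
finger_force: 113.6
```

{"name": "nudge_tcp", "arguments": {
  "steps": [
    [0.1,0.1,0,0,0,0],
    [0.2,0.2,0,0,0,0],
    [0.3,0.2,0,0,0,0],
    [0.4,0.2,0,0,0,0],
    [0.4,0.2,0,0,0,0]
  ]
}}

```text
time: 19.3
tcp_pos: [0.5787, 0.1504, 0.0263]
eef_rot: [3.138, -0.048, 1.765]
force: [3.9, -5.1, 4.5]
opening: 0.04
finger_force: 113.6
```

{"name": "nudge_tcp", "arguments": {
  "steps": [
    [0.05,0,0,0,0,0],
    [0.1,0,0,0,0,0],
    [0.1,0,0,0,0,0]
  ]
}}

```text
time: 19.6
tcp_pos: [0.5786, 0.1515, 0.0263]
eef_rot: [3.138, -0.048, 1.765]
force: [3.3, -3.0, 4.1]
opening: 0.0396
finger_force: 113.6
```

{"name": "nudge_tcp", "arguments": {
  "steps": [
    [0.05,0,0,0,0,0],
    [0.1,0,0,0,0,0],
    [0.1,0,0,0,0,0]
  ]
}}

```text
time: 19.9
tcp_pos: [0.5783, 0.1526, 0.0263]
eef_rot: [3.138, -0.048, 1.765]
force: [3.0, -3.8, 4.5]
opening: 0.0398
finger_force: 113.6
```

```bash
python3 -c "
from h import *
dclamp([(0,.0455,.027)],ry=.048); print(env.sense()['wrist_torque'])"
```

```text
now [0.003  0.0456 0.0263] [ 3.138 -0.048  1.765] [ 3.  -3.8  4.5]
[-0.0001 -0.003  -0.0008] [ 0.003 -0.     0.001]
[-0.82983946 -0.52639277  0.05082859]
```

{"name": "nudge_tcp", "arguments": {
  "steps": [
    [0.05,0.05,0,0,0,0],
    [0.1,0.1,0,0,0,0],
    [0.1,0.1,0,0,0,0]
  ]
}}

```text
time: 20.2
tcp_pos: [0.5782, 0.1537, 0.0261]
eef_rot: [3.14, -0.048, 1.765]
force: [1.9, -4.2, 5.3]
opening: 0.0396
finger_force: 113.7
```

{"name": "nudge_tcp", "arguments": {
  "steps": [
    [0.05,0,0,0,0,0],
    [0.1,0,0,0,0,0],
    [0.1,0,0,0,0,0]
  ]
}}

```text
time: 20.5
tcp_pos: [0.578, 0.1543, 0.0261]
eef_rot: [3.14, -0.048, 1.765]
force: [1.6, -5.1, 5.3]
opening: 0.0399
finger_force: 113.7
```

{"name": "nudge_tcp", "arguments": {
  "steps": [
    [0.05,0,0,0,0,0],
    [0.1,0,0,0,0,0],
    [0.1,0,0,0,0,0]
  ]
}}

```text
time: 20.8
tcp_pos: [0.578, 0.1544, 0.0261]
eef_rot: [3.14, -0.046, 1.766]
force: [2.2, -8.3, 4.1]
opening: 0.0396
finger_force: 113.7
```

Converted, 0.002 m is 0.2, 0.001 m is 0.1.

{"name": "nudge_tcp", "arguments": {
  "steps": [
    [0.1,0,0.1,0,0,0],
    [0.2,0,0.1,0,0,0],
    [0.2,0,0.1,0,0,0]
  ]
}}

```text
time: 21.1
tcp_pos: [0.5779, 0.1546, 0.0257]
eef_rot: [3.14, -0.044, 1.767]
force: [3.4, -14.5, 8.2]
opening: 0.0398
finger_force: 114.6
```

```bash
python3 -c "
from h import *
dclamp([(0,.0455,.027)],ry=.048); print(env.sense()['wrist_torque'])"
```

```text
now [0.0029 0.0478 0.0257] [ 3.14  -0.044  1.767] [  3.4 -14.5   8.2]
[-0.0022 -0.0029 -0.0014] [0.002 0.004 0.003]
[-2.52648368 -0.48068701  0.19761582]
```

The plate is firmly against the clamp's −y face (reaction 14 N) and the tube is seated. Release and rise.

```bash
sed -i 's/^CX,CY,CA=.*/CX,CY,CA=0.5870,0.1088,0.1935/' h.py
```

{"name": "nudge_tcp", "arguments": {
  "steps": [
    [0,0,0,0,0,0],
    [0,0,0,0,0,0],
    [0,0,0,0,0,0],
    [0,0,0,0,0,0],
    [0.2,0,-4,0,0,0],
    [0.5,0,-8,0,0,0],
    [0.7,0,-13,0,-0.8,0],
    [1,0,-18,0,-0.9,0],
    [1,0,-18,0,-0.9,0],
    [1,0,-18,0,-0.9,0]
  ],
  "aperture": 0.07,
  "force": 30
}}

```text
time: 22.1
tcp_pos: [0.5777, 0.16, 0.2072]
eef_rot: [3.136, -0.005, 1.765]
force: [-0.2, 0.2, -0.9]
opening: 0.0701
finger_force: 0.0
```

```bash
python3 -c "
from fit import *
dclamp([(.064,0,.205,CA),(.064,0,.113,CA)])
c=env.camera('scene')
x,y,_=clampw(0,.122); roi0=post_pts(x,y,CA-np.pi/2,0,.044)
m=model(c,roi0); h=cv2.cvtColor(c['img'],cv2.COLOR_RGB2HSV)
ys,xs=np.where(m>.5)
for yy in range(ys.min()-6,ys.max()+8,2): print(yy,''.join(('.' if h[yy,xx,1]>=70 else ' -+*#'[min(4,h[yy,xx,2]//50)]) if m[yy,xx]<.5 or (yy,xx) and m[yy,xx-1]>.5 and m[yy,xx+1]>.5 else '|' for xx in range(xs.min()-8,xs.max()+12)))
"
```

```text
now [0.0007 0.052  0.2072] [ 3.136 -0.005  1.765] [-0.2  0.2 -0.9]
[-0.0521  0.0632  0.0024] [ 1.000e-03 -8.000e-03  1.572e+00]
[-0.0525  0.0627  0.0944] [ 1.000e-03 -8.000e-03  1.572e+00]
203        -------.....-..............----------------.........
205 ......--  ---..............................................
207 .......- ----..............................................
209 .......------..............||..............................
211 .......--------..........||++++*******.||..................
213 .......----------+........|-  ------++++++*****|...........
215 .......----------++--+....|---+*######*+-------|...........
217 .........-------------+++.|-+*###########+- --.|...........
219 ...........--------++++++-|+##############+----|...........
221 ..............+--+++++++-+|###############*+---|...........
223 ................++++++++*|###############*+----|...........
225 ................****+-+*|##############**+-----|...........
227 .....
[... 506 characters left out ...]
 ......---|*###############**++|--------++*++++****+++----..
245 ........|+++++++**######**++|--------+++++---++****++---...
247 ........|+++++***********++|-----------------++***+++--....
249 ........|++++*********+++|-........------------+++---......
251 .........|+***********++|-....................------.......
253 ...........|*********+|-...................................
255 -............|******+|-....................................
257 ................++++.......................................
259 ...........................................................
261 ...........................................................
263 ...........................................................
```

The post matches the seated model outline. Next, turn the gripper and pinch the cap near its ear.

{"name": "nudge_tcp", "arguments": {
  "steps": [
    [-2.6,3,0,0,0,3],
    [-5.2,6.3,0,0,0,6],
    [-5.2,6.3,0,0,0,9],
    [-5.2,6.3,0,0,0,12],
    [-5.2,6.3,0,0,0,15],
    [-5.2,6.3,0,0,0,18],
    [-5.2,6.3,0,0,0,21],
    [-5.2,6.3,0,0,0,24],
    [-5.2,6.3,0,0,0,27],
    [-5.2,6.3,0,0,0,30],
    [-5.2,6.3,0,0,0,31.44],
    [-5.2,6.3,3,0,0,31.44],
    [-5.2,6.3,6.5,0,0,31.44],
    [-5.2,6.3,9.4,0,0,31.44],
    [-5.2,6.3,9.4,0,0,31.44]
  ],
  "aperture": 0.075
}}

```text
time: 23.65
tcp_pos: [0.6433, 0.1201, 0.104]
eef_rot: [-3.136, 0.013, 0.193]
force: [-0.7, 0.8, -0.2]
opening: 0.075
finger_force: 0.0
```

{"name": "nudge_tcp", "arguments": {
  "steps": [
    [0,0,0,0,0,0],
    [0,0,0,0,0,0],
    [0,0,0,0,0,0],
    [0,0,0,0,0,0],
    [0,0,0,0,0,0],
    [0,0,0,0,0,0],
    [0,0,0,0,0,0],
    [0,0,0,0,0,0],
    [0,0,0,0,0,0]
  ],
  "aperture": 0.02,
  "force": 30
}}

```text
time: 24.55
tcp_pos: [0.6504, 0.1212, 0.1132]
eef_rot: [-3.137, -0.006, 0.193]
force: [0.4, 1.6, 6.2]
opening: 0.0352
finger_force: 33.5
```

```bash
python3 -c "
from h import *
dclamp([(.064,0,.113,CA)])
f=lambda c:np.array([.037-.092*np.cos(c)+.0035*np.sin(c),.046+.092*np.sin(c)+.0035*np.cos(c)])
for c in np.arange(1.83,-.01,-.1): print(round(c,2),(f(c)-f(1.83)).round(4))
print(f(0)-f(1.83))"
```

```text
now [0.0646 0.     0.1132] [-3.137 -0.006  0.193] [0.4 1.6 6.2]
[-0.0006  0.      0.0002] [-0.004 -0.006 -0.001]
1.83 [0. 0.]
1.73 [-0.0089  0.0023]
1.63 [-0.018   0.0036]
1.53 [-0.0272  0.004 ]
1.43 [-0.0364  0.0036]
1.33 [-0.0455  0.0022]
1.23 [-0.0544 -0.0002]
1.13 [-0.0631 -0.0033]
1.03 [-0.0713 -0.0074]
0.93 [-0.0792 -0.0122]
0.83 [-0.0865 -0.0178]
0.73 [-0.0932 -0.0241]
0.63 [-0.0992 -0.031 ]
0.53 [-0.1046 -0.0385]
0.43 [-0.1091 -0.0465]
0.33 [-0.1129 -0.0549]
0.23 [-0.1157 -0.0636]
0.13 [-0.1177 -0.0726]
0.03 [-0.1188 -0.0818]
[-0.11896368 -0.0845296 ]
```

{"name": "nudge_tcp", "arguments": {
  "steps": [
    [-0.9,0,-0.2,0,0,0],
    [-1.8,0,-0.36,0,0,0],
    [-2.7,0,-0.4,0,0,0],
    [-3.6,0,-0.36,0,0,0],
    [-4.55,0,-0.22,0,0,0],
    [-5.44,0,0,0,0,0],
    [-6.3,0,0.33,0,0,0],
    [-7.13,0,0.74,0,0,0],
    [-7.9,0,1.22,0,0,0],
    [-8.65,0,1.78,0,0,0],
    [-8.65,0,1.78,0,0,0]
  ]
}}

```text
time: 25.65
tcp_pos: [0.5638, 0.1035, 0.0934]
eef_rot: [-3.139, -0.003, 0.193]
force: [2.1, -0.8, -0.9]
opening: 0.0355
finger_force: 32.8
```

```bash
python3 -c "
from h import *
dclamp([(.064,0,.113,CA)])"
```

```text
now [-0.0238 -0.0007  0.0934] [-3.139e+00 -3.000e-03  1.930e-01] [ 2.1 -0.8 -0.9]
[ 0.0878 -0.0008 -0.0194] [-0.003 -0.003 -0.001]
```

Converted, 0.067 m is 6.7, 0.064 m is 6.4.

{"name": "nudge_tcp", "arguments": {
  "steps": [
    [-0.67,0,0.6,0,0,0],
    [-1.27,0,1.3,0,0,0],
    [-1.8,0,2.07,0,0,0],
    [-2.26,0,2.87,0,0,0],
    [-2.64,0,3.7,0,0,0],
    [-2.9,0,4.58,0,0,0],
    [-3.1,0,5.48,0,0,0],
    [-3.2,0,6.4,0,0,0],
    [-3.2,0,6.7,0,0,0],
    [-3.2,0,6.7,0,0,0],
    [-3.2,0,6.7,0,0,0]
  ]
}}

```text
time: 26.75
tcp_pos: [0.5335, 0.0974, 0.0274]
eef_rot: [-3.139, -0.004, 0.193]
force: [0.3, -6.1, 15.6]
opening: 0.035
finger_force: 31.2
```

```bash
python3 -c "
from h import *
dclamp([(.064,0,.113,CA)])"
```

```text
now [-0.0547 -0.0009  0.0274] [-3.139 -0.004  0.193] [ 0.3 -6.1 15.6]
[ 0.119  -0.0011 -0.0851] [-0.002 -0.004 -0.   ]
```

{"name": "nudge_tcp", "arguments": {
  "steps": [
    [0,0,0.2,0,0,0],
    [0,0,0.4,0,0,0],
    [0,0,0.4,0,0,0]
  ]
}}

```text
time: 27.05
tcp_pos: [0.5339, 0.0974, 0.0257]
eef_rot: [-3.14, -0.005, 0.193]
force: [-3.5, -6.7, 33.3]
opening: 0.0354
finger_force: 34.3
```

{"name": "nudge_tcp", "arguments": {
  "steps": [
    [0,0,0,0,0,0],
    [0,0,0,0,0,0],
    [0,0,0,0,0,0],
    [0,0,-5,0,0,0],
    [0,0,-10,0,0,0],
    [0,0,-10,0,0,0]
  ],
  "aperture": 0.06
}}

```text
time: 27.65
tcp_pos: [0.5369, 0.0988, 0.1273]
eef_rot: [-3.138, -0.012, 0.193]
force: [0.6, 0.3, 0.2]
opening: 0.06
finger_force: 0.0
```

```bash
python3 - <<'E'
from h import *
cv2.imwrite('pics/last.png',np.hstack([crop(env.camera('scene'),270,180,100,100,4),crop(env.camera('top'),270,140,100,100,4)]))
dclamp([(-.1,0,.1,CA)])
E
```

```text
now [-5.500e-02  1.000e-04  1.228e-01] [-3.137 -0.004  0.193] [-0.3  0.6  0.9]
[-0.0451  0.0002  0.0227] [-0.004 -0.004 -0.001]
```

The cap is closed: 33 N at the ear gave hardly any motion. Next, the nut.

Converted, 0.09 m is 9, 0.06 m is 6.

{"name": "nudge_tcp", "arguments": {
  "steps": [
    [-2.6,0,0,0,0,0],
    [-5.2,0,0,0,0,0],
    [-5.2,0,3,0,0,0],
    [-5.2,0,6,0,0,0],
    [-5.2,0,9,0,0,0],
    [-5.2,0,9,0,0,0],
    [-5.2,0,9,0,0,0]
  ],
  "aperture": 0.055
}}

```text
time: 28.45
tcp_pos: [0.4799, 0.0884, 0.0307]
eef_rot: [-3.137, 0.003, 0.193]
force: [0.4, -0.1, 0.3]
opening: 0.055
finger_force: 0.0
```

{"name": "nudge_tcp", "arguments": {
  "steps": [
    [0,0,0,0,0,0],
    [0,0,0,0,0,0],
    [0,0,0,0,0,0],
    [0,0,0,0,0,0],
    [0,0,0,0,0,0],
    [0,0,0,0,0,0],
    [0,0,0,0,0,0],
    [0,0,0,0,0,0]
  ],
  "aperture": 0.01,
  "force": 25
}}

```text
time: 29.25
tcp_pos: [0.483, 0.087, 0.0334]
eef_rot: [-3.14, -0.005, 0.194]
force: [1.4, -7.6, -1.5]
opening: 0.0215
finger_force: 30.8
```

```bash
python3 -c "
from h import *
dclamp([(-.107,0,.033,CA)])"
```

```text
now [-0.1062 -0.0014  0.0334] [-3.14  -0.005  0.194] [ 1.4 -7.6 -1.5]
[-0.0008 -0.0014  0.0004] [-0.001 -0.005  0.001]
```

{"name": "nudge_tcp", "arguments": {
  "steps": [
    [0.25,0.1,-0.4,0,0,0],
    [0.5,0.15,-0.75,0,0,0],
    [0.8,0.15,-1.1,0,0,0],
    [1.1,0.15,-1.4,0,0,0],
    [1.45,0.15,-1.7,0,0,0],
    [1.8,0.15,-1.97,0,0,0],
    [2.2,0.15,-2.2,0,0,0],
    [2.6,0.15,-2.42,0,0,0],
    [3,0.15,-2.6,0,0,0],
    [3.43,0.15,-2.75,0,0,0],
    [3.85,0.15,-2.86,0,0,0],
    [4.3,0.15,-2.95,0,0,0],
    [4.3,0.15,-2.95,0,0,0]
  ]
}}

```text
time: 30.55
tcp_pos: [0.5214, 0.0947, 0.0628]
eef_rot: [-3.137, 0.003, 0.193]
force: [-8.5, -3.8, 7.8]
opening: 0.0216
finger_force: 34.2
```

{"name": "nudge_tcp", "arguments": {
  "steps": [
    [0.3,0,0,0,0,0],
    [0.6,0,-0.05,0,0,0],
    [0.9,0,-0.07,0,0,0],
    [0.9,0,-0.07,0,0,0]
  ]
}}

```text
time: 30.95
tcp_pos: [0.532, 0.0969, 0.0637]
eef_rot: [-3.137, -0.0, 0.193]
force: [-4.9, -2.8, 4.9]
opening: 0.021
finger_force: 30.7
```

```bash
python3 -c "
from h import *
dclamp([(-.055,0,.063,CA)])"
```

```text
now [-0.0563 -0.0011  0.0637] [-3.137 -0.     0.193] [-4.9 -2.8  4.9]
[ 0.0012 -0.0011  0.0007] [-0.004 -0.    -0.001]
```

{"name": "nudge_tcp", "arguments": {
  "steps": [
    [0.1,0,0,0,0,0],
    [0.15,0,0,0,0,0],
    [0.15,0,0,0,0,0]
  ]
}}

```text
time: 31.25
tcp_pos: [0.5329, 0.0971, 0.0637]
eef_rot: [-3.137, 0.0, 0.193]
force: [-6.8, -2.9, 5.7]
opening: 0.0211
finger_force: 30.8
```

{"name": "nudge_tcp", "arguments": {
  "steps": [
    [0.1,0,0,0,0,0],
    [0.15,0,0,0,0,0],
    [0.15,0,0,0,0,0]
  ]
}}

```text
time: 31.55
tcp_pos: [0.5344, 0.0974, 0.0636]
eef_rot: [-3.137, 0.0, 0.193]
force: [-5.5, -2.1, 6.2]
opening: 0.0214
finger_force: 30.6
```

```bash
python3 -c "
from h import *
dclamp([(-.055,0,.063,CA)])"
```

```text
now [-0.0538 -0.0011  0.0636] [-3.137  0.     0.193] [-5.5 -2.1  6.2]
[-0.0012 -0.0011  0.0006] [-0.004  0.    -0.001]
```

Converted, 0.002 m is 0.2, 0.001 m is 0.1.

{"name": "nudge_tcp", "arguments": {
  "steps": [
    [0.1,0,0,0,0,0],
    [0.2,0,0,0,0,0],
    [0.2,0,0,0,0,0]
  ]
}}

```text
time: 31.85
tcp_pos: [0.5367, 0.0979, 0.0635]
eef_rot: [-3.137, -0.0, 0.193]
force: [-5.0, -2.4, 3.9]
opening: 0.0214
finger_force: 30.3
```

{"name": "nudge_tcp", "arguments": {
  "steps": [
    [0.1,0,0,0,0,0],
    [0.15,0,0,0,0,0],
    [0.15,0,0,0,0,0]
  ]
}}

```text
time: 32.15
tcp_pos: [0.5381, 0.0981, 0.0634]
eef_rot: [-3.137, 0.0, 0.193]
force: [-5.6, -2.1, 2.8]
opening: 0.0215
finger_force: 30.2
```

{"name": "nudge_tcp", "arguments": {
  "steps": [
    [0,0,0,0,0,0],
    [0,0,0,0,0,0],
    [0,0,0,0,0,0],
    [0,0,-5,0,0,0],
    [0,0,-10,0,0,0],
    [-3,0,-14,0,0,0],
    [-8,3,-15,0,0,0],
    [-12,7,-15,0,0,0],
    [-12,10,-15,0,0,0],
    [-12,10,-15,0,0,0]
  ],
  "aperture": 0.055
}}

```text
time: 33.15
tcp_pos: [0.4405, -0.0275, 0.2129]
eef_rot: [-3.14, -0.005, 0.188]
force: [0.1, 0.7, -0.0]
opening: 0.0549
finger_force: 0.0
```

```bash
python3 - <<'E'
from h import *
a,b=env.camera('scene'),env.camera('top')
for nm,th,ln in (("bolt",0,.081),("bolt",.1,.081),("bolt",-.05,.081)):
    P=clampw(-.055-ln*np.sin(th),0,.022+ln*np.cos(th)); print(th,proj(a,P)[0].round(1),proj(b,P)[0].round(1))
print("pivot",proj(a,clampw(-.055,0,.022)),proj(b,clampw(-.055,0,.022)),"cap ear end",proj(a,clampw(-.067,0,.05)))
cv2.imwrite('pics/last.png',np.hstack([crop(a,285,175,80,80,5),crop(b,280,155,80,80,5)]))
E
```

```text
0 [338.5 208.8] [317.2 199.5]
0.1 [341.4 209.4] [318.4 202.9]
-0.05 [337.  208.6] [316.6 197.8]
pivot [[338.77614536 235.3565443 ]] [[316.63336642 207.17461657]] cap ear end [[342.96779153 227.13593243]]
```

View pics/last.png

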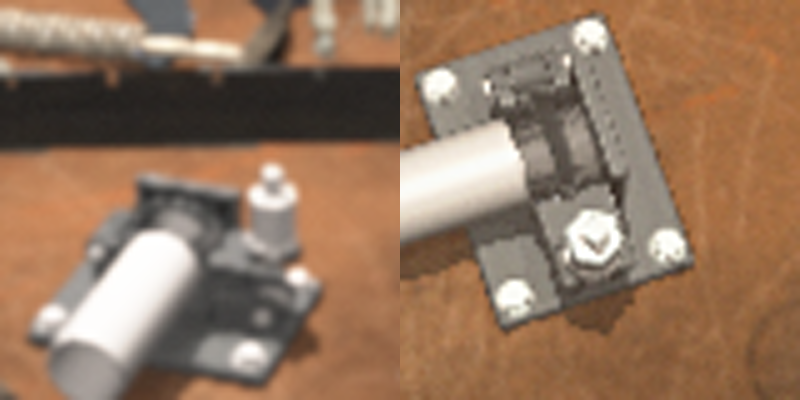

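The picture shows the cap down on the tube, the plate against the far side face, and the nut over the ear (tip at left crop (272,170), nut at right crop (597,240)). I'll measure the bolt's lean numerically.

```bash
python3 - <<'E'
from h import *
from scipy.optimize import minimize
a,b=env.camera('scene'),env.camera('top')
def cyl(th,dx,dy):
    o=clampw(-.055+dx,dy,.022); ex=clampw(1,0)-clampw(0,0); ey=clampw(0,1)-clampw(0,0); k=np.array([0,0,1.])
    u=k*np.cos(th)-ex*np.sin(th); n=ex*np.cos(th)+k*np.sin(th); t=np.linspace(0,6.283,24)
    R=lambda r:r*(np.outer(np.cos(t),n)+np.outer(np.sin(t),ey))
    return [np.r_[o+R(r)+l0*u,o+R(r)+l1*u] for r,l0,l1 in((.014,.037,.041),(.0119,.041,.067),(.005,.067,.081))]
def mask(c,P,S=8):
    m=np.zeros((400*S,640*S),np.uint8)
    for p in P: cv2.fillConvexPoly(m,cv2.convexHull(((proj(c,p)+.5)*S).astype(np.int32)),1)
    return cv2.resize(m.astype(np.float32),(640,400),interpolation=cv2.INTER_AREA)
gs=[]
for c in (a,b):
    h=cv2.cvtColor(c["img"],cv2.COLOR_RGB2HSV); g=((h[...,1]<70)*np.clip((h[...,2].astype(float)-110)/60,0,1)); roi=cv2.dilate((mask(c,cyl(0,0,0))>0).astype(np.uint8),np.ones((9,9))); gs.append((c,g,roi))
for use in ([0],[1],[0,1]):
    cost=lambda v:sum((np.abs(mask(gs[i][0],cyl(*v))-gs[i][1])*gs[i][2]).sum() for i in use)+2e5*(v[1]**2+v[2]**2)
    best=min((minimize(cost,[t0,0,0],method="Nelder-Mead",options=dict(initial_simplex=np.array([[t0,0,0],[t0+.08,0,0],[t0,.003,0],[t0,0,.003]]))) for t0 in (-.03,.05,.12)),key=lambda r:r.fun)
    print(use,best.x.round(4),round(best.fun,1))
dclamp([(-.09,0,.2,CA),(-.09,0,.07,CA)])
E
```

```text
[0] [ 0.0374  0.0021 -0.002 ] 74.2
[1] [-0.0872  0.0008 -0.0038] 108.8
[0, 1] [ 0.0131  0.0017 -0.0029] 195.8
now [-0.1682 -0.1014  0.212 ] [-3.137e+00 -3.000e-03  1.930e-01] [-0.1 -0.2  0.6]
[ 0.0781 -0.1014  0.0128] [-0.005 -0.003 -0.001]
[ 0.0777 -0.1008  0.1428] [-0.005 -0.003 -0.001]
```

The bolt is at about 0.01–0.04 rad. I'll confirm with one gentle nudge against its stop, using closed fingers.

Converted, 0.07 m is 7, -0.05 m is -5.

{"name": "nudge_tcp", "arguments": {
  "steps": [
    [3.5,-5,0,0,0,0],
    [7,-9.8,0,0,0,0],
    [7,-9.8,0,0,0,0],
    [7,-9.8,5,0,0,0],
    [7,-9.8,10,0,0,0],
    [7,-9.8,14,0,0,0],
    [7,-9.8,14,0,0,0],
    [7,-9.8,14,0,0,0]
  ],
  "aperture": 0,
  "force": 25
}}

```text
time: 34.15
tcp_pos: [0.4908, 0.0877, 0.0721]
eef_rot: [-3.137, -0.001, 0.194]
force: [0.2, -0.1, 0.4]
opening: 0.0
finger_force: 0.0
```

{"name": "nudge_tcp", "arguments": {
  "steps": [
    [0.5,0,0,0,0,0],
    [1,0,0,0,0,0],
    [1.5,0,0,0,0,0],
    [1.75,0,0,0,0,0],
    [1.75,0,0,0,0,0]
  ]
}}

```text
time: 34.65
tcp_pos: [0.509, 0.0898, 0.0732]
eef_rot: [-3.138, -0.004, 0.192]
force: [-0.2, 1.0, 0.6]
opening: -0.0002
finger_force: 0.0
```

{"name": "nudge_tcp", "arguments": {
  "steps": [
    [0.1,0,0,0,0,0],
    [0.2,0,0,0,0,0],
    [0.2,0,0,0,0,0]
  ]
}}

```text
time: 34.95
tcp_pos: [0.5097, 0.0901, 0.0724]
eef_rot: [-3.138, -0.002, 0.193]
force: [-0.8, -0.1, 0.2]
opening: -0.0001
finger_force: 0.3
```

```bash
python3 -c "
from h import *
dclamp([(-.1,0,.2,CA)])"
```

```text
now [-0.0795 -0.0035  0.0724] [-3.138e+00 -2.000e-03  1.930e-01] [-0.8 -0.1  0.2]
[-0.0203 -0.004  -0.1276] [-0.004 -0.002 -0.001]
```

{"name": "nudge_tcp", "arguments": {
  "steps": [
    [0.15,0,0,0,0,0],
    [0.25,0,0,0,0,0],
    [0.25,0,0,0,0,0]
  ]
}}

```text
time: 35.25
tcp_pos: [0.5123, 0.0907, 0.0724]
eef_rot: [-3.137, -0.002, 0.193]
force: [-2.1, -0.2, 0.1]
opening: -0.0001
finger_force: 0.9
```

{"name": "nudge_tcp", "arguments": {
  "steps": [
    [0.15,0,0,0,0,0],
    [0.2,0,0,0,0,0],
    [0.2,0,0,0,0,0]
  ]
}}

```text
time: 35.55
tcp_pos: [0.5136, 0.091, 0.0724]
eef_rot: [-3.137, -0.001, 0.193]
force: [-4.3, -0.2, 3.7]
opening: -0.0003
finger_force: 2.1
```

{"name": "nudge_tcp", "arguments": {
  "steps": [
    [0.1,0,0,0,0,0],
    [0.15,0,0,0,0,0],
    [0.15,0,0,0,0,0]
  ]
}}

```text
time: 35.85
tcp_pos: [0.5137, 0.091, 0.0723]
eef_rot: [-3.137, 0.002, 0.193]
force: [-6.9, -1.3, 5.7]
opening: -0.0002
finger_force: 3.5
```

{"name": "nudge_tcp", "arguments": {
  "steps": [
    [0.1,0,0,0,0,0],
    [0.15,0,0,0,0,0],
    [0.15,0,0,0,0,0]
  ]
}}

```text
time: 36.15
tcp_pos: [0.5137, 0.0911, 0.0721]
eef_rot: [-3.137, 0.004, 0.193]
force: [-8.3, -1.8, 7.4]
opening: 0.0002
finger_force: 4.7
```

It has hit the stop, so the bolt is fully in. Retreat and hand in.

The manual's scale: shifts go in cm and turns go in units of 0.05 rad. Converting my numbers, -0.05 m is -5, -0.13 m is -13.

{"name": "nudge_tcp", "arguments": {
  "steps": [
    [-2,0,0,0,0,0],
    [-4,0,0,0,0,0],
    [-5,0,-4,0,0,0],
    [-5,0,-9,0,0,0],
    [-5,0,-13,0,0,0],
    [-5,0,-13,0,0,0],
    [-5,0,-13,0,0,0],
    [-5,0,-13,0,0,0]
  ]
}}

```text
time: 36.95
tcp_pos: [0.4677, 0.0815, 0.2015]
eef_rot: [-3.137, -0.002, 0.193]
force: [-0.7, -0.2, -0.0]
opening: 0.0001
finger_force: 0.0
```

```bash
python3 -c "
from bench import env
print(env.hand_in())"
```

```text
the job is handed in; nothing more can be done
None
```

I handed the job in at 37 s: the post lies in the cradle with its plate against the clamp's −y face, the upper half is closed on the tube, and the bolt stands upright in the ear's slot with the nut over it; I know of no limit passed and never touched the bystanders, but no verdict came back.

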